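Dispense the orange battery

TASK

The torch needs a fresh battery: with the fingertips, press down the black pad of the lever on the dispenser that holds the orange battery, so that its gate lifts, and keep it down until the orange battery has rolled out against the stop at the low end; then let the lever come back up. Touch neither the batteries nor the gates with the gripper, do not work the blue battery's lever, and leave the torch, the cup and the mouse where they are.

Things in the scene. Friction and masses are not known exactly. Their poses are not given: they have to be found in the camera images.
- dispenser_orange: dispenser holding the orange battery, fixed, 360 x 84 mm, 98 high: oak base, white chute 60 mm wide sloping down (0.16 rad) to +x, end stop face at x 0.172, top 40 mm; aluminium cheeks carry the lever pivot (along y, at x -0.045, z 0.085). Origin: centre of underside; +x downhill, away from the robot, yaw within 0.35 rad; pad at the -x end. The two are alike, either may be left
- lever_orange (a joint): rocking lever of the orange battery's dispenser, rad: 0 at rest (gate closed), 0.38 pad fully down at its stop. A spring returns it; the push at the pad is about 1 N at first, 3 N at the bottom. The battery can pass under the gate from about 0.2 to 0.25 and then needs about half a second to roll out
- pad_orange: black square pad, 44 x 44 x 10 mm, on the raised, robot-side end of the lever of the orange battery's dispenser: the place to press. Origin: centre of its top face, at rest at dispenser x -0.143, 110 mm above the desk, sloping 0.15 rad up away from the pivot. At the lever's stop it is about 37 mm lower
- gate_orange: upright green gate tongue, 26 mm wide, 36 mm high, hanging from the far end of that lever across the chute (dispenser x 0.0475) in front of the orange battery. Origin: middle of its lower edge, 39 mm above the desk when closed. Not to be touched
- battery_orange: orange C-size battery, 26 mm diameter, 50 mm long, about 65 g, lying across the chute, free to roll. Origin: its centre; y along its length. Starts behind the gate at about dispenser x 0.03, 48 mm above the desk; rolled out, it lies against the end stop at x 0.159, about 27 mm above the desk
- dispenser_blue: dispenser holding the blue battery, fixed, 360 x 84 mm, 98 high: oak base, white chute 60 mm wide sloping down (0.16 rad) to +x, end stop face at x 0.172, top 40 mm; aluminium cheeks carry the lever pivot (along y, at x -0.045, z 0.085). Origin: centre of underside; +x downhill, away from the robot, yaw within 0.35 rad; pad at the -x end. The two are alike, either may be left
- lever_blue (a joint): rocking lever of the blue battery's dispenser, rad: 0 at rest (gate closed), 0.38 pad fully down at its stop. A spring returns it; the push at the pad is about 1 N at first, 3 N at the bottom. The battery can pass under the gate from about 0.2 to 0.25 and then needs about half a second to roll out
- pad_blue: black square pad, 44 x 44 x 10 mm, on the raised, robot-side end of the lever of the blue battery's dispenser: the place to press. Origin: centre of its top face, at rest at dispenser x -0.143, 110 mm above the desk, sloping 0.15 rad up away from the pivot. At the lever's stop it is about 37 mm lower
- gate_blue: upright green gate tongue, 26 mm wide, 36 mm high, hanging from the far end of that lever across the chute (dispenser x 0.0475) in front of the blue battery. Origin: middle of its lower edge, 39 mm above the desk when closed. Not to be touched
- battery_blue: blue C-size battery, 26 mm diameter, 50 mm long, about 65 g, lying across the chute, free to roll. Origin: its centre; y along its length. Starts behind the gate at about dispenser x 0.03, 48 mm above the desk; rolled out, it lies against the end stop at x 0.159, about 27 mm above the desk
- torch: a red torch standing on its head, 48 mm wide at the foot, 30 mm handle, 140 mm high; loose bystander. Origin: centre of its underside
- pencil_cup: a white ceramic cup, 76 mm wide, 100 mm high; loose bystander. Origin: centre of its underside
- mouse: a white computer mouse, 105 x 58 mm, 29 mm high; loose bystander. Origin: centre of its underside

How it is judged:
By the outcome, as a careful person would: the job done as asked, in the order asked, and still so for the second after the job is handed in, with the robot touching nothing.
It also fails if it takes over 32 s, if anything falls off the work surface, if the arm or the gripper's body presses on something with over 40 N, if the wrist force passes 120 N, or if a joint passes its speed limit or range.

ROBOT

A 7-joint arm with a two-finger parallel gripper is mounted at the origin on the work surface. World frame = base frame: x ahead of the robot, y to its left, z up, the work surface at z = 0. Lengths are in m, angles in rad, forces in N, time in s.
With the tool pointing down it reaches from about 0.4 to 0.875 m from the base axis. Payload 19.3 kg.
Tool frame: the origin (TCP) lies midway between the tips of the shut fingers; the grasp point (between the pads) lies 19 mm behind it; z points along the fingers, y is the line along which they close (so a half turn about z gives the same grasp; the last joint's range is limited). The gripper opens to 85 mm and grips with 20 to 120 N. Pads are 22 mm wide; open, the fingers measure 114 mm over their backs; the gripper's body (76 mm by 85 mm) begins 54 mm behind the grasp point. The pads swing forward as they close: fully open they stand 13 mm farther back than shut.
Start: joints at [1.093, 0.521, -0.036, 1.599, 0.021, 1.021, -0.113], TCP at [0.248, -0.574, 0.231] pointing down, gripper open.
Joint ranges: [-2.91, 2.91], [-0.3, 2.13], [-1.5, 1.42], [0.17, 2.43], [-1.26, 4.41], [0.16, 1.93], [-2.52, 2.52]. Speed limits (rad/s): [1.89, 1.89, 2.39, 2.39, 3.01, 3.01, 3.01].

INTERFACE

Orientations are given as [roll, pitch, yaw] about the fixed x, y, z axes, in that order (R = Rz(yaw) Ry(pitch) Rx(roll)).
In Python, from workcell import bot gives the robot as it stands.
- The arm moves only by the tool send_path, called after ">>>" as name([rows], argument=value, ...), one row to a line, values as JSON. Schema: {"type":"object","properties":{"ticks":{"type":"array","items":{"type":"object","properties":{"aperture":{"type":"number"},"dx":{"type":"number"},"dy":{"type":"number"},"dz":{"type":"number"},"ax":{"type":"number"},"ay":{"type":"number"},"az":{"type":"number"}},"additionalProperties":false,"required":["aperture"]},"minItems":1,"maxItems":5},"clamp_n":{"type":"number"},"only":{"type":"string"},"quiet":{"type":"boolean"},"lines":{"type":"string"}},"required":["ticks"],"additionalProperties":false}. ticks is a list of rows, 1 to 5 of them, each an object with the fields aperture (the finger opening in m), dx, dy, dz (the shift in shares of 0.4 m (1.0 is 0.4 m)), ax, ay, az (a rotation vector in fractions of the full range, 1 being 2 pi rad); a field left out counts as zero (the opening has to be given); each row is the pose to reach, as a shift and turn from the pose commanded when the call began, along the tool's axes at that moment; what a row does not reach only later rows make up. A row lasts 1/8 s, in which the tool goes at most 0.0625 m and 0.188 rad, less where a joint would pass 70% of its speed; a pose out of reach is approached as far as the arm can. The fingers move at their own pace and stop on an object; clamp_n is the grip in N (left out, the last holds). Time passes only in rows, so rows that do not move let the fingers close. The tool returns the time, the measured TCP pose, the force, the opening and the grip force at its end. only (a regular expression) keeps the lines of the reply that match it, lines (a string "A,B") keeps lines A to B, and quiet returns only ok. No shift or turn number may pass 1 either way. Input that does not fit is refused with a message, and nothing moves.
- bot.observe(): the state, without advancing time (a new reading comes with each control period).
- bot.grab_frame(name): name is "scene" or "side" or "wrist"; returns the picture (384x512x3 uint8, blue, green, red); there is no depth.
- bot.calibration(name): a dict with "vfov" (degrees; the focal length in pixels is half the picture's height over the tangent of half this angle, whatever the lens; pixels are square), "cx", "cy" (the principal point, pixels), "eye" and "attitude" of the camera in the world. Camera axes: x right, y down, z forward; pixel columns grow to the right and rows downward; lengths in m; the calibration is good to about 2 mm. A picture is of the moment at which its call begins: read the wrist's pose just before it. calibration takes no time and is no camera call; for the wrist camera it gives the pose at the moment of the call.
- bot.job_done(): hands the job in; it is judged then, once.
The state is a dict: "clock": time; "qpos": joint angles; "qd": joint speeds; "joint_efforts": joint torques, N m; "position": TCP position; "tool_rot": TCP orientation; "force": force on the tool from outside, world axes, zero at the start; "moment": the same for the moment, N m; "grip_width": finger opening in m; "finger_force": force on a finger pad.
Only numpy, scipy, OpenCV 4.12 (cv2) and the standard library are available. Lean on these libraries where they do the work, as an engineer would, in place of code of your own. Each camera call takes 0.05 s, during which the arm holds its last target. There are 200 camera calls.

## Working session

There is one attempt and no reset: what is moved stays moved. The work goes in short steps, Python scripts to look and compute and a tool call to move; the robot and the scene stay as the last step left them, time stands still between calls to the robot, and variables do not carry over. Pictures are saved under pics/ and viewed, at most 10 in all, crops included, and the job is handed in when it is done.

```bash
mkdir -p pics; ls
```

Run:
```python
from workcell import bot
import cv2
for n in("scene","side"):
    cv2.imwrite(f"pics/{n}0.png",bot.grab_frame(n)); print(n,bot.calibration(n))
s=bot.observe();print(s)
```

```text
pics
workcell.py
scene {'vfov': 54.13756440874605, 'cx': 252.2179146720481, 'cy': 191.81477145119086, 'eye': array([1.18778003, 0.20531143, 0.9847175 ]), 'attitude': array([-2.51643022,  0.00622981,  1.89711278])}
side {'vfov': 42.812164580151574, 'cx': 256.82155715911733, 'cy': 187.13288207853833, 'eye': array([0.18680483, 1.00333223, 0.79943329]), 'attitude': array([-2.16672286, -0.01533339, -2.76170045])}
{'clock': 0.1, 'qpos': array([ 1.09280006,  0.52196369, -0.03632964,  1.59992649,  0.02117367,
        1.02109668, -0.11279111]), 'qd': array([-1.42280348e-03, -1.97185819e-03,  8.46617941e-04, -1.80975267e-03,
       -8.37530992e-05, -3.59889912e-04,  4.60407306e-05]), 'joint_efforts': array([ 5.62083005e-03, -9.28476906e+01,  1.98428571e+00, -3.70531797e+01,
        1.81145885e-02,  5.37159765e-03,  1.11483030e-05]), 'position': array([ 0.2477291 , -0.5734901 ,  0.23078625]), 'tool_rot': array([-3.14058322e+00,  4.64083525e-05,  4.07781909e-01]), 'force': array([0.31780853, 0.02277627, 0.22297854]), 'moment': array([-0.02313951,  0.00156315,  0.02732871]), 'finger_force': 0.0, 'grip_width': 0.08535250562132818}
```

View pics/scene0.png

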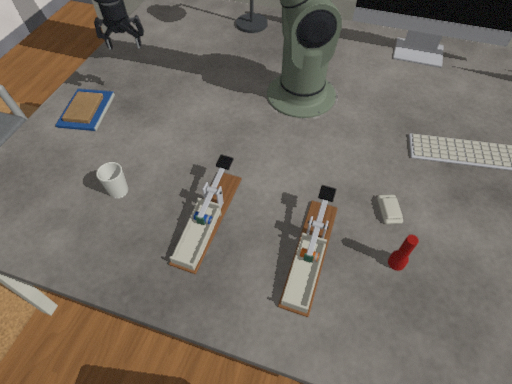

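View pics/side0.png

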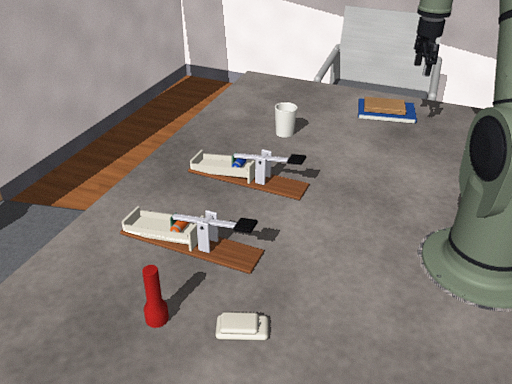

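The scene view shows the orange dispenser on the right: pad at about (327,194), battery (305,252). In the side view its pad is at (246,226) and its battery at (180,226). The blue one is the other dispenser, with its pad at (224,162) in scene and (297,159) in side.

Create h.py:
```python
import numpy as np, cv2
from scipy.spatial.transform import Rotation as R
from scipy.optimize import least_squares
from workcell import bot
def project(n,P):
    c=bot.calibration(n); f=192/np.tan(np.radians(c["vfov"])/2)
    p=(np.atleast_2d(P)-c["eye"])@R.from_euler("xyz",c["attitude"]).as_matrix()
    return p[:,:2]/p[:,2:]*f+[c["cx"],c["cy"]]
def blob(img,fn,c,r=18):
    hsv=cv2.cvtColor(img,cv2.COLOR_BGR2HSV).astype(int); m=fn(hsv).astype(np.uint8)
    n,l,s,ce=cv2.connectedComponentsWithStats(m)
    k=[i for i in range(1,n) if np.hypot(*(ce[i]-c))<r]
    k=max(k,key=lambda i:s[i,4]); return ce[k],s[k,4]
def tri(px):
    r=least_squares(lambda P:np.concatenate([project(n,P)[0]-px[n] for n in px]),[.6,0,.08]); return r.x,r.fun
```

Run:
```python
from h import *
I={n:cv2.imread(f"pics/{n}0.png") for n in("scene","side")}
blk=lambda h:h[...,2]<45
org=lambda h:(h[...,0]>4)&(h[...,0]<14)&(h[...,1]>170)&(h[...,2]>120)
out={}
for nm,fn,c in(("padO",blk,[(327,194),(246,226)]),("padB",blk,[(224,162),(297,159)]),("bat",org,[(305,252),(180,226)])):
    px={}
    for n,cc in zip(I,c):
        try: px[n],a=blob(I[n],fn,np.array(cc)); print(nm,n,px[n],a)
        except ValueError: print("no",nm,n)
    if len(px)==2: print(tri(px))
print(project("scene",[0.2477,-.5735,.231]),project("side",[0.2477,-.5735,.231]))
v=[cv2.resize(I["scene"][180:320,260:360],None,fx=4,fy=4,interpolation=2),cv2.resize(I["side"][190:290,110:280],None,fx=2.3,fy=2.3,interpolation=2)]
o=np.zeros((560,800,3),np.uint8)
for k,im in zip((0,405),v): o[:im.shape[0],k:k+im.shape[1]]=im[:, :800-k]
cv2.imwrite("pics/crop.png",o)
```

```text
padO scene [326.48888889 193.21111111] 180
padO side [244.98076923 225.24615385] 260
(array([0.52468461, 0.20078972, 0.10425374]), array([ 5.84423025e-05,  1.23419159e-04,  8.74605683e-05, -6.29741341e-05]))
padB scene [223.86842105 161.78289474] 152
padB side [296.38235294 158.95588235] 136
(array([ 0.50749796, -0.12270497,  0.10510133]), array([-0.06646955, -0.18032271, -0.12621337,  0.1188493 ]))
bat scene [313.5 253. ] 4
bat side [179.88235294 223.07843137] 51
(array([0.69563806, 0.20655782, 0.06007164]), array([-0.70876525, -1.28749929, -1.13125529,  0.67030786]))
[[125.5753708   50.45906151]] [[420.49281063  74.47231868]]
```

View pics/crop.png

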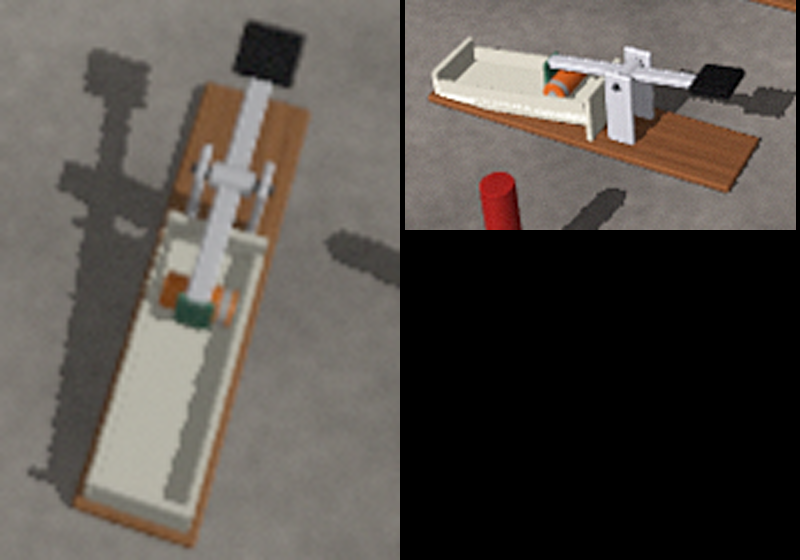

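Run:
```python
from h import *
# fit dispenser x,y,yaw: base footprint corners in scene (z~0) + pad centroid in both views
near,far=[(311,201),(337,207)],[(279.5,306.2),(308,316)]
def pts(p):
    c,s=np.cos(p[2]),np.sin(p[2]); w=lambda x,y,z:[p[0]+c*x-s*y,p[1]+s*x+c*y,z]
    return w
def f(p):
    w=pts(p); z=p[3]
    a=project("scene",[w(-.18,-.042,z),w(-.18,.042,z),w(.18,-.042,z),w(.18,.042,z),w(-.143,0,.106)])
    b=project("side",[w(-.143,0,.106)])
    return np.concatenate([(a-np.array(near+far+[(326.5,193.2)])),b-[(245,225.2)]]).ravel()
r=least_squares(f,[.66,.22,.1,.01]); print(r.x,r.fun.round(1)); w=pts(r.x); print(w(-.143,0,.11))
```

```text
[ 0.66727431  0.20015413 -0.00740359 -0.0036234 ] [ 0.  -0.5  0.1  0.6 -1.2 -0.2  1.1  0.4  0.3 -0.4  0.1 -0.4]
[np.float64(0.5242782249683772), np.float64(0.20121283151157807), 0.11]
```

The manual's scale: shifts go in shares of 0.4 m and turns go in shares of 2 pi rad. Converting my numbers, -0.215 m / 0.4 = -0.5375, 0.2 m / 0.4 = 0.5.

>>> send_path([
  {"aperture":0, "dx":0.1, "dy":-0.1075},
  {"aperture":0, "dx":0.2, "dy":-0.215},
  {"aperture":0, "dx":0.3, "dy":-0.3225},
  {"aperture":0, "dx":0.4, "dy":-0.43},
  {"aperture":0, "dx":0.5, "dy":-0.5375},
], clamp_n=20)

```text
clock: 0.72
position: [0.3465, -0.2952, 0.2312]
tool_rot: [3.142, 0.0, 0.408]
force: [0.2, 0.1, 0.4]
grip_width: 0.0001
finger_force: 0.0
```

In the tool's units: -0.215 m / 0.4 = -0.5375, -0.043 m / 0.4 = -0.1075, 0.408 rad / 6.2832 = 0.0649.

>>> send_path([
  {"aperture":0, "dx":0.1, "dy":-0.1075, "az":0.0127},
  {"aperture":0, "dx":0.2, "dy":-0.215, "az":0.0255},
  {"aperture":0, "dx":0.3, "dy":-0.3225, "az":0.0382},
  {"aperture":0, "dx":0.4, "dy":-0.43, "az":0.0509},
  {"aperture":0, "dx":0.5, "dy":-0.5375, "az":0.0649},
])

```text
clock: 1.35
position: [0.4448, -0.0186, 0.2314]
tool_rot: [3.142, -0.0, -0.003]
force: [1.1, -0.5, -0.3]
grip_width: -0.0002
finger_force: 0.0
```

In the tool's units: -0.22 m / 0.4 = -0.55, 0.0795 m / 0.4 = 0.1988.

>>> send_path([
  {"aperture":0, "dx":0.05, "dy":-0.1375},
  {"aperture":0, "dx":0.1, "dy":-0.275, "dz":0.025},
  {"aperture":0, "dx":0.15, "dy":-0.4125, "dz":0.075},
  {"aperture":0, "dx":0.1988, "dy":-0.55, "dz":0.15},
  {"aperture":0, "dx":0.1988, "dy":-0.55, "dz":0.225},
])

```text
clock: 1.98
position: [0.5241, 0.204, 0.14]
tool_rot: [-3.14, 0.0, 0.004]
force: [0.9, -0.4, -0.7]
grip_width: -0.0002
finger_force: 0.0
```

Run:
```python
from h import *
print(bot.observe()["position"])
a=bot.grab_frame("scene");b=bot.grab_frame("side")
cv2.imwrite("pics/pre.png",np.hstack([cv2.resize(a[150:270,260:390],(390,360)),cv2.resize(b[110:250,170:320],(386,360))]))
```

```text
[0.5241183  0.20401714 0.13995811]
```

View pics/pre.png

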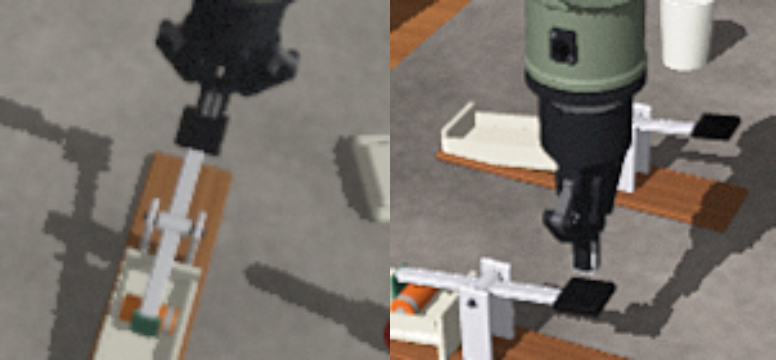

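The tips stand just above the orange pad (about (205,125) in the left crop, (585,295) in the right), so I'll press down now.

In the tool's units: 0.062 m / 0.4 = 0.155, 0.052 m / 0.4 = 0.13.

>>> send_path([
  {"aperture":0, "dz":0.0375},
  {"aperture":0, "dz":0.07},
  {"aperture":0, "dz":0.1},
  {"aperture":0, "dz":0.13},
  {"aperture":0, "dz":0.155},
])

```text
clock: 2.7
position: [0.5241, 0.1994, 0.0786]
tool_rot: [3.141, 0.0, -0.0]
force: [0.1, -2.2, 3.1]
grip_width: 0.0003
finger_force: 1.5
```

>>> send_path([
  {"aperture":0, "dz":0.005},
  {"aperture":0, "dz":0.005},
  {"aperture":0, "dz":0.005},
  {"aperture":0, "dz":0.005},
  {"aperture":0, "dz":0.005},
])

```text
clock: 3.32
position: [0.5241, 0.1996, 0.0774]
tool_rot: [-3.142, -0.0, -0.0]
force: [-2.2, -2.9, 2.4]
grip_width: -0.0001
finger_force: 1.4
```

```bash
python3 - <<'E'
from h import *
a=bot.grab_frame("scene");b=bot.grab_frame("side")
cv2.imwrite("pics/press.png",np.hstack([cv2.resize(a[170:320,260:370],(396,540)),cv2.resize(b[160:280,110:270],(400,300)) if 0 else cv2.copyMakeBorder(cv2.resize(b[160:280,110:270],(400,300)),0,240,0,0,0)]))
E
```

```text
(no output)
```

View pics/press.png

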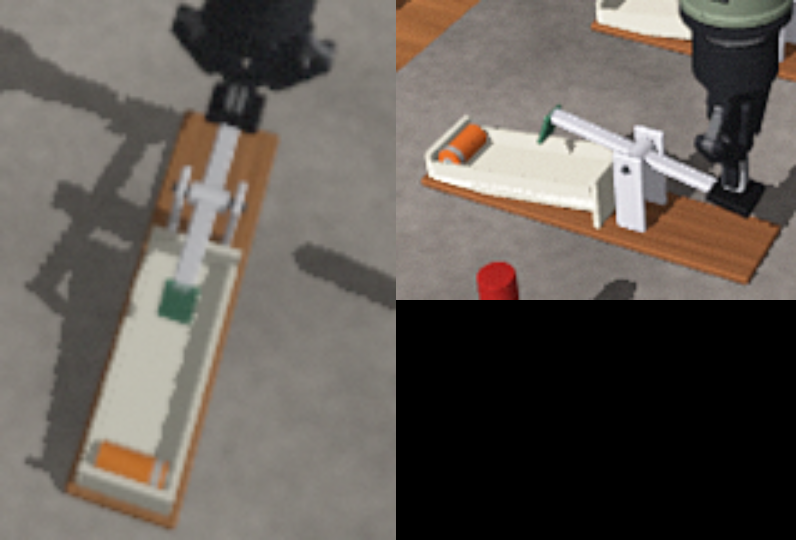

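The battery lies against the end stop (left crop (130,463)) and the gate is lifted (178,300). I'll hold briefly so it settles, then let the lever up slowly.

In the tool's units: -0.012 m / 0.4 = -0.03, -0.005 m / 0.4 = -0.0125.

>>> send_path([
  {"aperture":0},
  {"aperture":0},
  {"aperture":0},
  {"aperture":0, "dz":-0.0125},
  {"aperture":0, "dz":-0.03},
])

```text
clock: 4.05
position: [0.524, 0.1997, 0.0897]
tool_rot: [-3.141, 0.0, -0.0]
force: [-1.2, -1.7, 1.4]
grip_width: -0.0001
finger_force: 0.9
```

>>> send_path([
  {"aperture":0, "dz":-0.02},
  {"aperture":0, "dz":-0.04},
  {"aperture":0, "dz":-0.06},
  {"aperture":0, "dz":-0.085},
  {"aperture":0, "dz":-0.125},
])

```text
clock: 4.68
position: [0.5238, 0.1995, 0.1399]
tool_rot: [3.141, 0.001, -0.0]
force: [0.7, 0.0, 1.0]
grip_width: 0.0
finger_force: 0.0
```

>>> send_path([
  {"aperture":0, "dz":-0.075},
  {"aperture":0, "dz":-0.15},
  {"aperture":0, "dz":-0.15},
  {"aperture":0, "dz":-0.15},
  {"aperture":0, "dz":-0.15},
])

```text
clock: 5.3
position: [0.5237, 0.1994, 0.1987]
tool_rot: [3.141, 0.001, -0.0]
force: [-0.4, -0.3, -0.6]
grip_width: -0.0004
finger_force: 0.0
```

Run:
```python
from h import *
a=bot.grab_frame("scene");b=bot.grab_frame("side")
cv2.imwrite("pics/end.png",np.hstack([cv2.resize(a[150:320,240:430],(447,400)),cv2.resize(b[150:350,110:280],(340,400))]))
```

```text
(no output)
```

View pics/end.png

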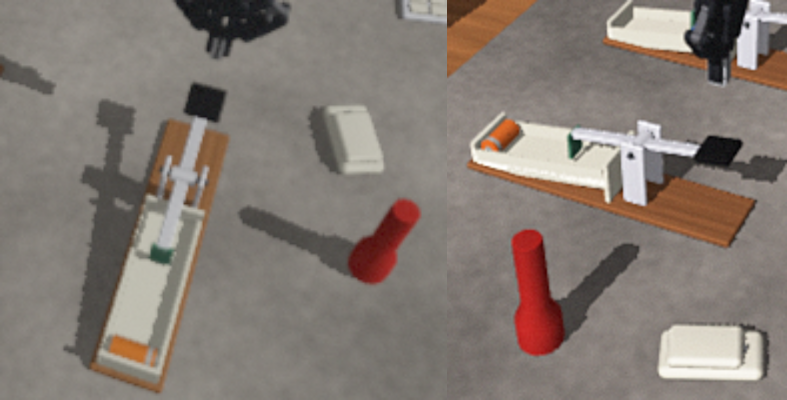

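The lever is back up with its gate closed (162,253), the orange battery rests at the stop (132,348), the torch and mouse look undisturbed, and the gripper is clear of everything.

```bash
python3 -c "
from workcell import bot
print(bot.job_done())"
```

```text
the job is handed in; nothing more can be done
None
```

I pressed the orange dispenser's lever with the fingertips: the orange battery rolled out against the end stop, the lever is back up with its gate closed, and I handed the job in at about 5.4 s; no verdict came back.

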